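# Wipe the punched offcuts off the punching block

### The job

Take the scraper block by its wooden grip and use it, not the fingers, to wipe the two loose offcuts (a disc and a square) off the white punching block into the steel catch tray at the block's end. Then leave the scraper standing upright on the cleared block and let go of it.

Things in the scene. Friction and masses are not known exactly. Their poses are not given: they have to be found in the camera images.
- scraper_grip (a point): Scraper, left of the block: aluminium bar 150 (own x) x 40 (y) x 20 mm high, upright faces; on its middle a brown wooden grip 70 (x) x 24 thick (y), up to 90 above the underside. Same both ways round, 0.25 to 0.5 kg. This point: on the grip's centre line, 58 above the underside; z up. Grip across the 24 mm. The flat steel weight with a wire handle near it is not the scraper.
- block: Fixed white plastic slab, 200 (own x) x 260 (own y) x 40 mm high, flat top, no rim. Origin: centre of its underside, on the table; z up. Joined to its -y end is the open steel catch tray, 200 (x) x 120 (y), from y = -130 to -250, walls 34 high, 4 thick: its rim is 6 below the block's top. Two old offcuts in the tray are fixed and do not matter.
- disc: Loose dark brown fibreboard disc, 36 mm diameter x 8 thick, on the block; origin: centre of its underside. In the block's frame the offcuts' centres start at x 24 to 42 (disc) and -42 to -24 (square), y -70 to 40, so one scraper stroke along the block's centre line takes both.
- square: Loose dark brown fibreboard square, 34 x 34 mm x 8 thick, on the block near the disc; origin: centre of its underside.
There are look-alikes about, which are no part of the job. What is shaped like the part that bears scraper_grip but blue is not meant.

How it is judged:
By the outcome, as a careful person would: the job done as asked, in the order asked, and still so for the second after the job is handed in, with the robot touching nothing.
It also fails if it takes over 48 s, if anything falls off the work surface, if the arm or the gripper's body presses on something with over 40 N, if the wrist force passes 120 N, or if a joint passes its speed limit or range.

### The arm

A 6-joint arm with a two-finger parallel gripper is mounted at the origin on the work surface. World frame = base frame: x ahead of the robot, y to its left, z up, the work surface at z = 0. Lengths are in m, angles in rad, forces in N, time in s.
With the tool pointing down it reaches from about 0.25 to 0.775 m from the base axis. Payload 4 kg.
Tool frame: the origin (TCP) lies on the centre line of the jaws, within the pads' length; the fingertips stand 8 mm ahead of it and the grasp point (between the pads) lies 11 mm behind it; z points along the fingers, y is the direction in which the jaws open and shut (so a half turn about z gives the same grasp; the last joint's range is limited). The gripper opens to 94 mm and grips with 3 to 60 N. Pads are 16 mm wide; open, the fingers measure 119 mm over their backs; the gripper's body (75 mm by 177 mm) begins 78 mm behind the grasp point.
Start: joints at [1.198, 0.087, 1.371, -0, 1.684, -0.103], TCP at [0.147, 0.53, 0.214] pointing down, gripper open.
Joint ranges: [-3.1, 3.1], [-0.76, 2.03], [0.27, 2.55], [-1.08, 4.22], [0.17, 2.65], [-2.57, 2.57]. Speed limits (rad/s): [2.79, 2.79, 3.14, 3.14, 3.14, 3.14].

### API

Orientations are given as [roll, pitch, yaw] about the fixed x, y, z axes, in that order (R = Rz(yaw) Ry(pitch) Rx(roll)).
In Python, from bench import * gives the robot as it stands.
- The arm moves only by the tool step_arm, never from a script. Its argument "steps" is a list of rows, each an object of numbers: "jaw": the opening, from 0 (shut) to 1 (fully open); "tx", "ty", "tz": the shift along the tool's x, y, z in m; "ax", "ay", "az": the turn, a rotation vector about the tool's x, y, z in rad. In form: [{"jaw": .., "tx": .., "ty": .., "tz": .., "ax": .., "ay": .., "az": ..}, ...]. A call has 1 to 8 rows; each row is the pose to reach, as a shift and turn from the pose measured when the call began, along the tool's axes at that moment; what a row does not reach only later rows make up. A row lasts 1/10 s, in which the tool goes at most 50 mm and 8.59 degrees, less where a joint would pass 70% of its speed; a pose out of reach is approached as far as the arm can. A call with a gripper value outside its range is refused whole. The fingers move at their own pace and stop on an object; the grip force is fixed at half the most. Time passes only in rows, so rows that repeat a pose let the fingers close. It gives the time, the measured TCP pose, the force and the opening at its end, in the units of the state.
- get_obs(): the state, without advancing time (a new reading comes with each control period).
- snapshot(name): name is "scene" or "top" or "wrist"; returns (picture, depth): 420x560x3 uint8, red, green, blue; 420x560 float32, m along the optical axis (not along the pixel's ray), 0 where there is no reading.
- camera_model(name): a dict with "intrinsics" (3x3 intrinsics, pixels), "origin" and "orientation" of the camera in the world. Camera axes: x right, y down, z forward; pixel columns grow to the right and rows downward; lengths in m; the calibration is good to about 2 mm. A picture is of the moment at which its call begins: read the wrist's pose just before it. camera_model takes no time and is no camera call; for the wrist camera it gives the pose at the moment of the call.
- close_job(): hands the job in, once; it reports no verdict.
Trained networks look in the newest picture that a camera, given by its name, has taken for a name from the list of things; names that differ only in an ending like _2 or _b are one class to them, and where a whole thing is asked for, a point or a joint stands for the part that bears it (a point fixed in the world has none). Each returns a list of dicts, best first, with "confidence" (0 to 1); they miss things now and then, are a little off and sometimes report something else, mostly with a low value. They report only what shows in the picture. A call takes as long as a camera call. They do not tell look-alikes from the thing itself.
- silhouettes(camera, query): "pixels" (420x560 bool, what is visible of it) and "rect" ([left, top, right, bottom] in pixels, round what is visible of it).
The state is a dict: "time": time; "joint_positions": joint angles; "qvel": joint speeds; "joint_torque": joint torques, N m; "tool_pos": TCP position; "ee_rot": TCP orientation; "wrist_force": force on the tool from outside, world axes, zero at the start; "wrist_torque": the same for the moment, N m; "width": finger opening in m.
Only numpy, scipy, OpenCV 4.12 (cv2) and the standard library are available. Lean on these libraries where they do the work, as an engineer would, in place of code of your own. Each camera call takes 0.05 s, during which the arm holds its last target. There are 200 camera calls.

## Working session

There is one attempt and no reset: what is moved stays moved. The work goes in short steps, Python scripts to look and compute and a tool call to move; the robot and the scene stay as the last step left them, time stands still between calls to the robot, and variables do not carry over. Pictures are saved under pics/ and viewed, about 8 in all and at most 12, crops included, and the job is handed in when it is done.

Besides the shell and the picture viewer there is one more tool, called after "Emit:" as name(argument=value, ...) on one line, values as JSON. step_arm: Moves the arm, as the interface text tells. Its arguments: {"type":"object","properties":{"steps":{"type":"array"}},"required":["steps"]}

```bash
mkdir -p pics; cat > h.py <<'E'
from bench import *
import numpy as np, cv2
from scipy.spatial.transform import Rotation as R
def rot(o):
    o=np.array(o); return o if o.shape==(3,3) else (R.from_quat(o).as_matrix() if o.size==4 else R.from_euler('xyz',o).as_matrix())
def cloud(name,d):
    m=camera_model(name);K=np.array(m["intrinsics"]);v,u=np.mgrid[:420,:560]
    c=np.stack([(u-K[0,2])/K[0,0]*d,(v-K[1,2])/K[1,1]*d,d],-1)
    return c@rot(m["orientation"]).T+np.array(m["origin"])
def save(n,p): cv2.imwrite(f"pics/{n}.png",p[...,::-1])
E
python3 - <<'E'
from h import *
print(get_obs()); print(camera_model("top"))
p1,d1=snapshot("top"); save("top1",p1); np.save("d_top",d1)
P=cloud("top",d1)
for q in ["scraper_grip","block","disc","square"]:
    for s in silhouettes("top",q):
        k=s["pixels"]&(d1>0); print(q,round(s["confidence"],2),np.round(s["rect"]),k.sum(),np.round(np.median(P[k],0),3),"zmax",round(np.percentile(P[k][:,2],98),3))
p2,d2=snapshot("scene"); save("scene1",p2)
cv2.imwrite("pics/both.png",cv2.resize(np.vstack([p1,p2])[...,::-1],(400,600)))
E
```

```text
{'time': 0.0, 'joint_positions': array([ 1.19788823e+00,  8.79203640e-02,  1.37223502e+00, -1.86449302e-05,
        1.68360124e+00, -1.03125846e-01]), 'qvel': array([ 0.00018051, -0.00091371, -0.00127801, -0.00094123,  0.0004264 ,
       -0.00091767]), 'joint_torque': array([ 2.42592141e-04, -3.40183032e+01, -3.02431726e+01,  7.18328683e-02,
        3.29020887e-02, -1.71527136e-04]), 'tool_pos': array([0.14641669, 0.52960208, 0.21233285]), 'ee_rot': array([-3.13943827e+00, -2.04333823e-04,  2.87180810e+00]), 'wrist_force': array([ 0.56806824, -0.44107009,  0.59631651]), 'wrist_torque': array([-0.02295462,  0.01691883, -0.01776081]), 'width': 0.09425934577543613}
{'intrinsics': array([[397.94012681,   0.        , 279.96665428],
       [  0.        , 397.94012681, 206.92723726],
       [  0.        ,   0.        ,   1.        ]]), 'origin': array([0.38928505, 0.2253136 , 1.06162062]), 'orientation': array([-3.05472092e+00, -2.14171637e-03, -1.56520877e+00])}
scraper_grip 0.95 [188. 175. 221. 238.] 1027 [0.477 0.418 0.022] zmax 0.092
scraper_grip 0.94 [114. 158. 171. 181.] 1026 [0.574 0.573 0.022] zmax 0.092
scraper_grip 0.94 [275. 237. 302. 296.] 924 [0.328 0.202 0.021] zmax 0.093
scraper_grip 0.8 [184. 114. 237. 161.] 1140 [0.665 0.413 0.022] zmax 0.092
scraper_grip 0.66 [172. 256. 229. 302.] 1087 [0.295 0.426 0.022] zmax 0.092
block 0.79 [334. 116. 494. 224.] 10850 [ 0.579 -0.127  0.039] zmax 0.044
disc 0.62 [376. 161. 391. 169.] 122 [ 0.593 -0.042  0.048] zmax 0.052
square 0.69 [383. 180. 398. 197.] 167 [ 0.533 -0.058  0.048] zmax 0.052
```

View pics/top1.png

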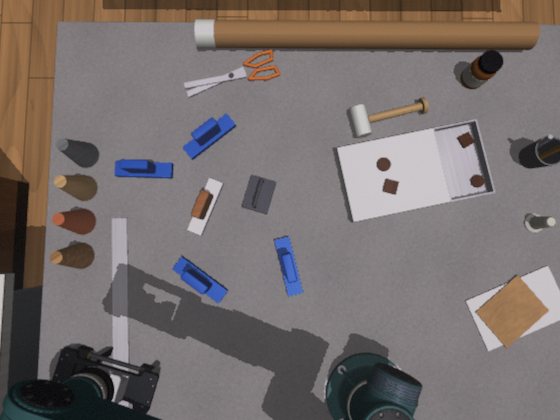

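View pics/scene1.png

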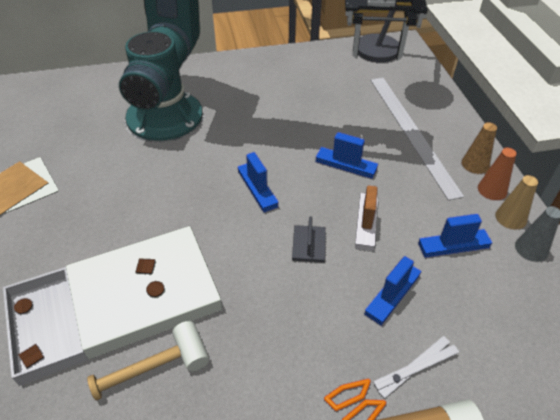

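Candidates in the top view are the scraper (205,206), the blue look-alikes (143,169), (209,135), (200,279) and (288,266), and the steel weight (258,193). I choose (205,206) because it has a bare aluminium bar and a brown grip. The block is at (395,175), with its tray at the right end. The hammer at (362,120) lies just beside the block.

```bash
python3 - <<'E'
from h import *
d=np.load("d_top.npy"); P=cloud("top",d); p=cv2.imread("pics/top1.png")
def rect(k):
    q=P[k][:,:2].astype(np.float32)*1000; r=cv2.minAreaRect(q); return np.round(r[0],1),np.round(r[1],1),round(r[2],1),k.sum()
z=P[...,2]
roi=np.zeros(d.shape,bool); roi[170:245,183:226]=1
print("scr all",rect(roi&(z>0.012)&(z<.1)),"bar",rect(roi&(z>0.015)&(z<.026)),"grip top",rect(roi&(z>.085)&(z<.1)),"ztop",np.median(z[roi&(z>.08)]))
b=np.zeros(d.shape,bool); b[110:230,330:500]=1
k=(b&(z>.037)&(z<.052)&(p.min(2)>0)).astype(np.uint8)
n,l,st,c=cv2.connectedComponentsWithStats(cv2.morphologyEx(k,cv2.MORPH_OPEN,np.ones((5,5))))
i=1+st[1:,4].argmax(); k=l==i
print("block",rect(k),np.median(z[k])); np.set_printoptions(suppress=True)
r=cv2.minAreaRect(P[k][:,:2].astype(np.float32)*1000); print(cv2.boxPoints(r).round())
for nme in ["disc","square"]:
  for u0,v0 in ([(384,164)] if nme=="disc" else [(391,187)]):
    m=np.zeros(d.shape,bool); m[v0-14:v0+15,u0-14:u0+15]=1
    m&=(p.max(2)<110); print(nme,rect(m),np.median(z[m]))
# hammer and obstacles near block
h=np.zeros(d.shape,bool); h[92:140,345:435]=1; hh=h&(z>.01)&(P[...,0]>.0)
print("hammer head zmax",np.percentile(z[100:138,348:373],98),"handle",z[112,400],P[112,400],P[120,362])
cv2.imwrite("pics/crop.png",cv2.resize(p[165:250,170:285],None,fx=5,fy=5))
E
```

```text
scr all (array([482.3, 422.6]), array([ 41. , 149.6]), 68.2, np.int64(974)) bar (array([482.3, 422.8]), array([ 40.5, 149.6]), 68.2, np.int64(555)) grip top (array([482.4, 422.6]), array([24.8, 69.7]), 67.9, np.int64(277)) ztop 0.0897307925400384
block (array([567.2, -69. ]), array([199.8, 259.3]), 12.0, np.int64(6041)) 0.04039900744791258
[[ 443.   37.]
 [ 496. -217.]
 [ 692. -175.]
 [ 638.   79.]]
disc (array([590.6, -41.7]), array([32.4, 32. ]), 83.2, np.int64(138)) 0.048346351503213536
square (array([474.8,  77.4]), array([ 42. , 339.1]), 23.0, np.int64(166)) 0.04825039174568768
hammer head zmax 0.04581287486317775 handle 0.030558544837074875 [ 0.73417832 -0.09399194  0.03055854] [0.70764026 0.01011786 0.04381874]
```

View pics/crop.png

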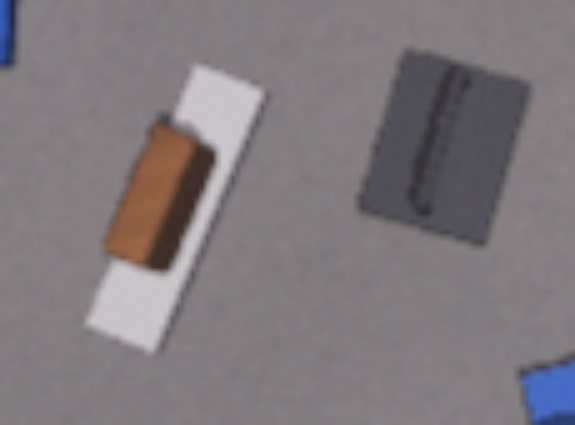

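```bash
cat >> h.py <<'E'
def go(pos,yawdeg):
    o=get_obs(); A=R.from_euler('xyz',o["ee_rot"]); B=R.from_euler('xyz',[np.pi,0,np.radians(yawdeg)])
    print("t",o["time"],"now",o["tool_pos"].round(4),R.from_matrix(A.as_matrix()).as_euler('xyz',True).round(2),"w",round(o["width"],4),"F",o["wrist_force"].round(1))
    print("shift",A.inv().apply(np.array(pos)-o["tool_pos"]).round(4),"turn",(A.inv()*B).as_rotvec().round(4))
YB=12.0; OB=np.array([.5672,-.069])
def bw(x,y,z): c,s=np.cos(np.radians(YB)),np.sin(np.radians(YB)); return [OB[0]+c*x-s*y,OB[1]+s*x+c*y,z]
E
python3 -c "
from h import *
go([.4824,.4226,.16],158.2)"
```

```text
t 0.3 now [0.1465 0.53   0.2131] [-179.96   -0.    164.54] w 0.0941 F [ 0.5 -0.1 -0.7]
shift [-0.3523 -0.0139  0.0531] turn [-0.0007 -0.      0.1107]
```

Emit:
step_arm(steps=[{"jaw": 1,"tx": -0.05,"ty": -0.002,"tz": 0.008,"az": 0.016},{"jaw": 1,"tx": -0.1,"ty": -0.004,"tz": 0.015,"az": 0.032},{"jaw": 1,"tx": -0.15,"ty": -0.006,"tz": 0.023,"az": 0.048},{"jaw": 1,"tx": -0.2,"ty": -0.008,"tz": 0.03,"az": 0.064},{"jaw": 1,"tx": -0.25,"ty": -0.01,"tz": 0.038,"az": 0.08},{"jaw": 1,"tx": -0.3,"ty": -0.012,"tz": 0.045,"az": 0.096},{"jaw": 1,"tx": -0.352,"ty": -0.014,"tz": 0.053,"az": 0.111},{"jaw": 1,"tx": -0.352,"ty": -0.014,"tz": 0.053,"az": 0.111}])

```text
invalid input
```

Emit:
step_arm(steps=[{"jaw": 1},{"jaw": 1},{"jaw": 1}])

```text
invalid input
```

```bash
python3 -c "
from h import *
go([.4824,.4226,.047],158.2)
p,d=snapshot('wrist'); save('w1',p); P=cloud('wrist',d)
for s in silhouettes('wrist','scraper_grip')[:3]:
    k=s['pixels']&(P[...,2]>.082)&(P[...,2]<.1); 
    if k.sum()>20:
        r=cv2.minAreaRect(P[k][:,:2].astype(np.float32)*1000); print(s['confidence'],s['rect'],r, np.median(P[k][:,2]))
"
```

```text
t 0.3 now [0.1465 0.53   0.2131] [-179.96   -0.    164.54] w 0.0941 F [ 0.5 -0.1 -0.7]
shift [-0.3523 -0.0138  0.1661] turn [-0.0007 -0.      0.1107]
0.88 [186.7, 279.8, 288.2, 365.6] ((289.17059326171875, 432.82684326171875), (68.95520782470703, 24.73727798461914), 54.963748931884766) 0.09018366605554123
```

The call was refused, probably because every key is needed in each row.

Emit:
step_arm(steps=[{"jaw": 1,"tx": -0.05,"ty": -0.002,"tz": 0.008,"ax": 0,"ay": 0,"az": 0.016},{"jaw": 1,"tx": -0.1,"ty": -0.004,"tz": 0.015,"ax": 0,"ay": 0,"az": 0.032},{"jaw": 1,"tx": -0.15,"ty": -0.006,"tz": 0.023,"ax": 0,"ay": 0,"az": 0.048},{"jaw": 1,"tx": -0.2,"ty": -0.008,"tz": 0.03,"ax": 0,"ay": 0,"az": 0.064},{"jaw": 1,"tx": -0.25,"ty": -0.01,"tz": 0.038,"ax": 0,"ay": 0,"az": 0.08},{"jaw": 1,"tx": -0.3,"ty": -0.012,"tz": 0.045,"ax": 0,"ay": 0,"az": 0.096},{"jaw": 1,"tx": -0.352,"ty": -0.014,"tz": 0.053,"ax": 0,"ay": 0,"az": 0.111},{"jaw": 1,"tx": -0.352,"ty": -0.014,"tz": 0.053,"ax": 0,"ay": 0,"az": 0.111}])

```text
time: 1.2
tool_pos: [0.4865, 0.4194, 0.1579]
ee_rot: [-3.138, 0.001, 2.754]
wrist_force: [0.4, 0.4, -0.3]
width: 0.094
```

Emit:
step_arm(steps=[{"jaw": 1,"tx": 0,"ty": 0,"tz": 0,"ax": 0,"ay": 0,"az": 0},{"jaw": 1,"tx": 0,"ty": 0,"tz": 0,"ax": 0,"ay": 0,"az": 0}])

```text
time: 1.4
tool_pos: [0.486, 0.4194, 0.1575]
ee_rot: [-3.138, -0.0, 2.754]
wrist_force: [-1.0, 0.8, -0.0]
width: 0.0941
```

```bash
python3 -c "
from h import *
p,d=snapshot('wrist'); save('w1',p); P=cloud('wrist',d)
c=[.4824,.4226]
for s in silhouettes('wrist','scraper_grip')[:3]:
    k=s['pixels']&(P[...,2]>.082)&(P[...,2]<.1); 
    if k.sum()>20:
        r=cv2.minAreaRect(P[k][:,:2].astype(np.float32)*1000); print(s['confidence'],s['rect'],r, np.median(P[k][:,2]))
go([.4824,.4226,.047],158.2)
"
```

```text
0.96 [381.3, 180.0, 553.2, 263.6] ((577.6669311523438, 588.9515991210938), (69.5123291015625, 24.34393882751465), 88.8002700805664) 0.09079735892430177
0.89 [259.7, 119.7, 299.3, 264.6] ((480.4108581542969, 423.447021484375), (23.925386428833008, 69.1098861694336), 68.69929504394531) 0.09077771531167184
t 1.5 now [0.4852 0.4203 0.1584] [-1.7985e+02  2.0000e-02  1.5792e+02] w 0.094 F [ 0.5 -0.5  0.1]
shift [0.0035 0.0013 0.1114] turn [-0.0026  0.0004 -0.0048]
```

Emit:
step_arm(steps=[{"jaw": 1,"tx": 0.0045,"ty": 0.0013,"tz": 0.03,"ax": -0.0026,"ay": 0,"az": -0.006},{"jaw": 1,"tx": 0.0045,"ty": 0.0013,"tz": 0.06,"ax": -0.0026,"ay": 0,"az": -0.006},{"jaw": 1,"tx": 0.0045,"ty": 0.0013,"tz": 0.09,"ax": -0.0026,"ay": 0,"az": -0.006},{"jaw": 1,"tx": 0.0045,"ty": 0.0013,"tz": 0.111,"ax": -0.0026,"ay": 0,"az": -0.006},{"jaw": 1,"tx": 0.0045,"ty": 0.0013,"tz": 0.111,"ax": -0.0026,"ay": 0,"az": -0.006},{"jaw": 0.2,"tx": 0.0045,"ty": 0.0013,"tz": 0.111,"ax": -0.0026,"ay": 0,"az": -0.006},{"jaw": 0.0,"tx": 0.0045,"ty": 0.0013,"tz": 0.111,"ax": -0.0026,"ay": 0,"az": -0.006},{"jaw": 0,"tx": 0.0045,"ty": 0.0013,"tz": 0.111,"ax": -0.0026,"ay": 0,"az": -0.006}])

```text
time: 2.3
tool_pos: [0.4823, 0.424, 0.0499]
ee_rot: [3.138, 0.002, 2.763]
wrist_force: [0.2, -0.9, -0.5]
width: 0.0733
```

Emit:
step_arm(steps=[{"jaw": 0,"tx": 0,"ty": 0,"tz": 0,"ax": 0,"ay": 0,"az": 0},{"jaw": 0,"tx": 0,"ty": 0,"tz": 0,"ax": 0,"ay": 0,"az": 0},{"jaw": 0,"tx": 0,"ty": 0,"tz": 0,"ax": 0,"ay": 0,"az": 0},{"jaw": 0,"tx": 0,"ty": 0,"tz": 0,"ax": 0,"ay": 0,"az": 0}])

```text
time: 2.7
tool_pos: [0.4824, 0.4239, 0.0499]
ee_rot: [3.138, 0.002, 2.763]
wrist_force: [-0.2, -0.7, 0.5]
width: 0.0413
```

```bash
python3 -c "
from h import *
go([.4824,.4226,.15],158.2)
"
```

```text
t 2.7 now [0.4824 0.4239 0.0499] [1.7980e+02 1.4000e-01 1.5828e+02] w 0.0413 F [-0.2 -0.7  0.5]
shift [-0.0007 -0.0009 -0.1001] turn [0.0034 0.0025 0.0014]
```

Emit:
step_arm(steps=[{"jaw": 0,"tx": 0,"ty": 0,"tz": 0.001,"ax": 0.003,"ay": 0.002,"az": 0},{"jaw": 0,"tx": 0,"ty": 0,"tz": 0.001,"ax": 0.003,"ay": 0.002,"az": 0},{"jaw": 0,"tx": 0,"ty": 0,"tz": 0.001,"ax": 0.003,"ay": 0.002,"az": 0},{"jaw": 0,"tx": 0,"ty": 0,"tz": 0.001,"ax": 0.003,"ay": 0.002,"az": 0},{"jaw": 0,"tx": 0,"ty": 0,"tz": 0.001,"ax": 0.003,"ay": 0.002,"az": 0},{"jaw": 0,"tx": 0,"ty": 0,"tz": 0.001,"ax": 0.003,"ay": 0.002,"az": 0}])

```text
time: 3.3
tool_pos: [0.4822, 0.4236, 0.0485]
ee_rot: [-3.141, 0.0, 2.763]
wrist_force: [-0.6, -0.7, -2.4]
width: 0.024
```

```bash
python3 -c "
from h import *
go([.4824,.4226,.15],158.2)
"
```

```text
t 3.3 now [0.4822 0.4236 0.0485] [-1.7998e+02  1.0000e-02  1.5828e+02] w 0.024 F [-0.6 -0.7 -2.4]
shift [-0.0006 -0.0009 -0.1015] turn [-0.0004  0.0001  0.0014]
```

Gripped at 24 mm, which matches the grip's thickness, with the TCP at z = 0.0485. Next I lift.

Emit:
step_arm(steps=[{"jaw": 0,"tx": 0,"ty": 0,"tz": -0.015,"ax": 0,"ay": 0,"az": 0},{"jaw": 0,"tx": 0,"ty": 0,"tz": -0.04,"ax": 0,"ay": 0,"az": 0},{"jaw": 0,"tx": 0,"ty": 0,"tz": -0.07,"ax": 0,"ay": 0,"az": 0},{"jaw": 0,"tx": 0,"ty": 0,"tz": -0.1,"ax": 0,"ay": 0,"az": 0},{"jaw": 0,"tx": 0,"ty": 0,"tz": -0.1,"ax": 0,"ay": 0,"az": 0},{"jaw": 0,"tx": 0,"ty": 0,"tz": -0.1,"ax": 0,"ay": 0,"az": 0}])

```text
time: 3.9
tool_pos: [0.4824, 0.4241, 0.1491]
ee_rot: [3.14, 0.001, 2.763]
wrist_force: [-0.1, 0.5, -3.7]
width: 0.024
```

```bash
python3 -c "
from h import *
print(bw(0,.095,.15)); go(bw(0,.095,.15),192)
"
```

```text
[np.float64(0.5474483893723129), np.float64(0.02392402206971153), 0.15]
t 3.9 now [0.4824 0.4241 0.1491] [1.7992e+02 5.0000e-02 1.5829e+02] w 0.024 F [-0.1  0.5 -3.7]
shift [-0.2085 -0.3477 -0.0012] turn [ 0.0011  0.0013 -0.5883]
```

Emit:
step_arm(steps=[{"jaw": 0,"tx": -0.015,"ty": -0.024,"tz": 0,"ax": 0,"ay": 0,"az": -0.04},{"jaw": 0,"tx": -0.036,"ty": -0.06,"tz": 0,"ax": 0,"ay": 0,"az": -0.1},{"jaw": 0,"tx": -0.06,"ty": -0.1,"tz": 0,"ax": 0,"ay": 0,"az": -0.17},{"jaw": 0,"tx": -0.084,"ty": -0.14,"tz": 0,"ax": 0,"ay": 0,"az": -0.24},{"jaw": 0,"tx": -0.108,"ty": -0.18,"tz": 0,"ax": 0,"ay": 0,"az": -0.31},{"jaw": 0,"tx": -0.132,"ty": -0.22,"tz": 0,"ax": 0,"ay": 0,"az": -0.38},{"jaw": 0,"tx": -0.156,"ty": -0.26,"tz": 0,"ax": 0,"ay": 0,"az": -0.45},{"jaw": 0,"tx": -0.175,"ty": -0.29,"tz": 0,"ax": 0,"ay": 0,"az": -0.51}])

```text
time: 4.7
tool_pos: [0.5362, 0.0872, 0.1457]
ee_rot: [3.141, -0.004, -3.009]
wrist_force: [0.3, 0.7, -3.9]
width: 0.0239
```

Emit:
step_arm(steps=[{"jaw": 0,"tx": 0,"ty": 0,"tz": 0,"ax": 0,"ay": 0,"az": 0}])

```text
time: 4.8
tool_pos: [0.5357, 0.0828, 0.1433]
ee_rot: [-3.14, -0.007, -3.014]
wrist_force: [0.6, 0.8, -3.0]
width: 0.024
```

```bash
python3 -c "
from h import *
go(bw(0,.095,.15),192)
"
```

```text
t 4.8 now [0.5357 0.0828 0.1433] [-179.92   -0.42 -172.7 ] w 0.024 F [ 0.6  0.8 -3. ]
shift [-0.0042 -0.0599 -0.0067] turn [-0.0011 -0.0073 -0.0821]
```

Emit:
step_arm(steps=[{"jaw": 0,"tx": -0.002,"ty": -0.03,"tz": -0.007,"ax": -0.001,"ay": -0.007,"az": -0.05},{"jaw": 0,"tx": -0.004,"ty": -0.06,"tz": -0.007,"ax": -0.001,"ay": -0.007,"az": -0.082},{"jaw": 0,"tx": -0.004,"ty": -0.06,"tz": -0.007,"ax": -0.001,"ay": -0.007,"az": -0.082},{"jaw": 0,"tx": -0.004,"ty": -0.06,"tz": -0.007,"ax": -0.001,"ay": -0.007,"az": -0.082}])

```text
time: 5.2
tool_pos: [0.5461, 0.0243, 0.1481]
ee_rot: [3.139, -0.004, -2.934]
wrist_force: [-0.8, 0.8, -3.4]
width: 0.0239
```

```bash
python3 -c "
from h import *
go(bw(0,.095,.0890),192)
p,d=snapshot('top'); save('top2',p); P=cloud('top',d); z=P[...,2]
b=np.zeros(d.shape,bool); b[110:230,330:500]=1
cv2.imwrite('pics/crop2.png',cv2.resize(p[90:240,300:510,::-1],None,fx=3,fy=3))
"
```

```text
t 5.2 now [0.5461 0.0243 0.1481] [ 179.87   -0.23 -168.08] w 0.0239 F [-0.8  0.8 -3.4]
shift [-0.0014 -0.0008  0.0591] turn [ 0.0023 -0.004  -0.0014]
```

View pics/crop2.png

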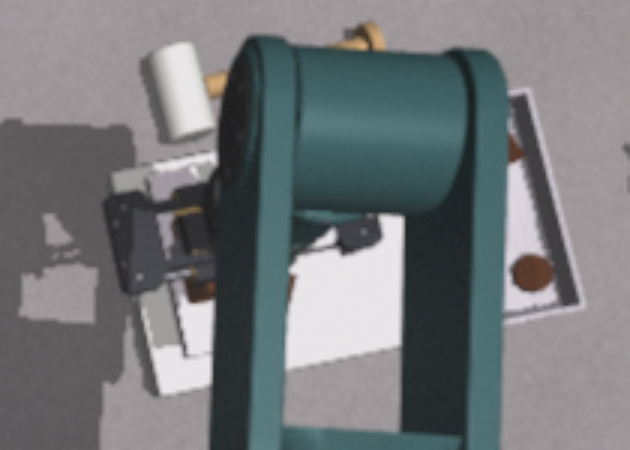

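The top view shows the scraper in hand over the block's near end, around (190,230) in the crop. The arm hides the loose offcuts. Next I lower it onto the block.

Emit:
step_arm(steps=[{"jaw": 0,"tx": -0.0014,"ty": 0,"tz": 0.02,"ax": 0.002,"ay": -0.004,"az": -0.001},{"jaw": 0,"tx": -0.0014,"ty": 0,"tz": 0.04,"ax": 0.002,"ay": -0.004,"az": -0.001},{"jaw": 0,"tx": -0.0014,"ty": 0,"tz": 0.052,"ax": 0.002,"ay": -0.004,"az": -0.001},{"jaw": 0,"tx": -0.0014,"ty": 0,"tz": 0.056,"ax": 0.002,"ay": -0.004,"az": -0.001},{"jaw": 0,"tx": -0.0014,"ty": 0,"tz": 0.056,"ax": 0.002,"ay": -0.004,"az": -0.001}])

```text
time: 5.75
tool_pos: [0.5469, 0.026, 0.0917]
ee_rot: [3.141, -0.001, -2.93]
wrist_force: [-0.1, -0.0, -3.0]
width: 0.0236
```

```bash
python3 -c "
from h import *
go(bw(0,.095,.0890),192)
p,d=snapshot('wrist'); save('w2',p); P=cloud('wrist',d)
for n in ['disc','square']:
  for s in silhouettes('wrist',n):
    k=s['pixels']&(d>0); c=np.median(P[k],0); e=c[:2]-OB; a=np.radians(YB)
    print(n,s['confidence'],c.round(3),'blk',np.round([e@[np.cos(a),np.sin(a)],e@[-np.sin(a),np.cos(a)]],3))
s=silhouettes('wrist','scraper_grip')
if s: 
  k=s[0]['pixels']; q=P[k]; print(s[0]['rect']); 
  kk=(q[:,2]>.055)&(q[:,2]<.068); print(kk.sum(), cv2.minAreaRect(q[kk][:,:2].astype(np.float32)*1000) if kk.sum()>9 else 0)
  if kk.sum()>9:
    A=np.c_[q[kk][:,:2],np.ones(kk.sum())]; print('bar-top plane',np.linalg.lstsq(A,q[kk][:,2],rcond=None)[0], q[kk][:,2].mean())
"
```

```text
t 5.75 now [0.5469 0.026  0.0917] [ 1.7996e+02 -6.0000e-02 -1.6790e+02] w 0.0236 F [-0.1 -0.  -3. ]
shift [-0.0001 -0.0021  0.0027] turn [ 0.0006 -0.001   0.0017]
disc 0.87 [ 0.581 -0.044  0.049] blk [0.018 0.022]
square 0.8 [ 0.533 -0.059  0.049] blk [-0.031  0.017]
[529.2, 1.2, 559.6, 94.6]
0 0
```

View pics/w2.png

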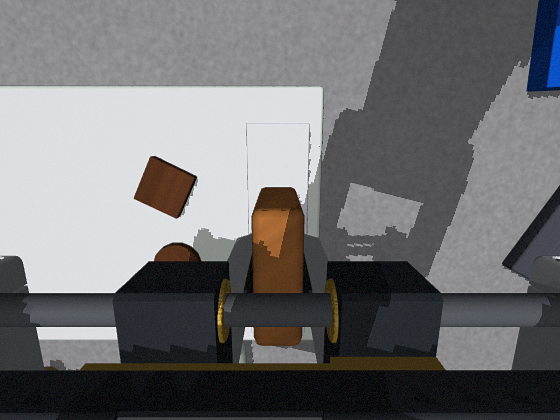

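The wrist view shows the scraper square with the block edge (bar at 278,180) and level. The square (165,187) and disc (178,252) lie ahead of it. Next I wipe with the bar about 1 mm above the surface.

Emit:
step_arm(steps=[{"jaw": 0,"tx": 0,"ty": 0,"tz": 0.002,"ax": 0,"ay": -0.001,"az": 0.002},{"jaw": 0,"tx": 0,"ty": 0,"tz": 0.003,"ax": 0,"ay": -0.001,"az": 0.002},{"jaw": 0,"tx": 0,"ty": -0.005,"tz": 0.003,"ax": 0,"ay": -0.001,"az": 0.002},{"jaw": 0,"tx": 0,"ty": -0.015,"tz": 0.003,"ax": 0,"ay": -0.001,"az": 0.002},{"jaw": 0,"tx": 0,"ty": -0.027,"tz": 0.003,"ax": 0,"ay": -0.001,"az": 0.002},{"jaw": 0,"tx": 0,"ty": -0.04,"tz": 0.003,"ax": 0,"ay": -0.001,"az": 0.002}])

```text
time: 6.55
tool_pos: [0.5568, -0.0151, 0.0908]
ee_rot: [-3.141, 0.004, -2.934]
wrist_force: [1.0, -0.6, -3.5]
width: 0.0241
```

```bash
python3 -c "
from h import *
go(bw(0,-.125,.0893),192)
"
```

```text
t 6.55 now [ 0.5568 -0.0151  0.0908] [-179.96    0.22 -168.08] w 0.0241 F [ 1.  -0.6 -3.5]
shift [ 0.0008 -0.1799  0.0016] turn [-0.0007  0.0038 -0.0014]
```

Emit:
step_arm(steps=[{"jaw": 0,"tx": 0,"ty": -0.008,"tz": 0.002,"ax": 0,"ay": 0.004,"az": -0.001},{"jaw": 0,"tx": 0,"ty": -0.02,"tz": 0.002,"ax": 0,"ay": 0.004,"az": -0.001},{"jaw": 0,"tx": 0,"ty": -0.033,"tz": 0.002,"ax": 0,"ay": 0.004,"az": -0.001},{"jaw": 0,"tx": 0,"ty": -0.046,"tz": 0.002,"ax": 0,"ay": 0.004,"az": -0.001},{"jaw": 0,"tx": 0,"ty": -0.059,"tz": 0.002,"ax": 0,"ay": 0.004,"az": -0.001},{"jaw": 0,"tx": 0.001,"ty": -0.072,"tz": 0.002,"ax": 0,"ay": 0.004,"az": -0.001},{"jaw": 0,"tx": 0.001,"ty": -0.085,"tz": 0.002,"ax": 0,"ay": 0.004,"az": -0.001},{"jaw": 0,"tx": 0.001,"ty": -0.098,"tz": 0.002,"ax": 0,"ay": 0.004,"az": -0.001}])

```text
time: 7.35
tool_pos: [0.5763, -0.1123, 0.0888]
ee_rot: [-3.141, -0.0, -2.933]
wrist_force: [-0.2, 0.9, -4.4]
width: 0.0241
```

```bash
python3 -c "
from h import *
go(bw(0,-.125,.0893),192)
"
```

```text
t 7.35 now [ 0.5763 -0.1123  0.0888] [-1.7996e+02 -1.0000e-02 -1.6803e+02] w 0.0241 F [-0.2  0.9 -4.4]
shift [-0.0002 -0.0808 -0.0004] turn [-0.0007 -0.0001 -0.0004]
```

Emit:
step_arm(steps=[{"jaw": 0,"tx": 0,"ty": -0.012,"tz": 0,"ax": 0,"ay": 0,"az": 0},{"jaw": 0,"tx": 0,"ty": -0.025,"tz": 0,"ax": 0,"ay": 0,"az": 0},{"jaw": 0,"tx": 0,"ty": -0.038,"tz": 0,"ax": 0,"ay": 0,"az": 0},{"jaw": 0,"tx": 0,"ty": -0.051,"tz": 0,"ax": 0,"ay": 0,"az": 0},{"jaw": 0,"tx": 0,"ty": -0.064,"tz": 0,"ax": 0,"ay": 0,"az": 0},{"jaw": 0,"tx": 0,"ty": -0.077,"tz": 0,"ax": 0,"ay": 0,"az": 0},{"jaw": 0,"tx": 0,"ty": -0.087,"tz": 0,"ax": 0,"ay": 0,"az": 0},{"jaw": 0,"tx": 0,"ty": -0.087,"tz": 0,"ax": 0,"ay": 0,"az": 0}])

```text
time: 8.15
tool_pos: [0.5945, -0.1991, 0.0888]
ee_rot: [-3.14, -0.0, -2.934]
wrist_force: [-0.6, 0.3, -3.9]
width: 0.0239
```

```bash
python3 -c "
from h import *
go(bw(0,.02,.0893),192)
p,d=snapshot('wrist'); save('w3',p); P=cloud('wrist',d)
for n in ['disc','square']:
  for s in silhouettes('wrist',n):
    k=s['pixels']&(d>0); c=np.median(P[k],0); e=c[:2]-OB; a=np.radians(YB)
    print(n,s['confidence'],c.round(3),'blk',np.round([e@[np.cos(a),np.sin(a)],e@[-np.sin(a),np.cos(a)]],3))
"
```

```text
t 8.15 now [ 0.5945 -0.1991  0.0888] [-1.7992e+02 -1.0000e-02 -1.6812e+02] w 0.0239 F [-0.6  0.3 -3.9]
shift [-0.      0.1529 -0.0007] turn [-0.0014 -0.0002 -0.0021]
square 0.5 [ 0.574 -0.229  0.013] blk [-0.026 -0.158]
```

View pics/w3.png

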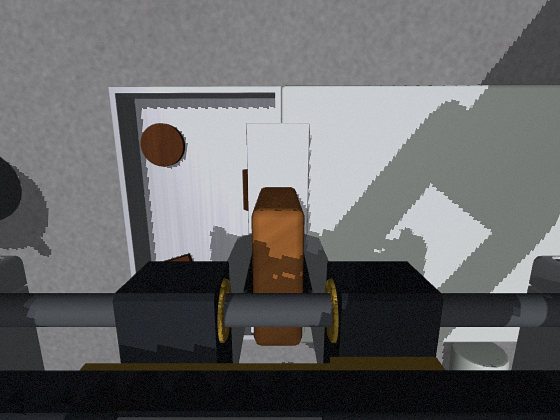

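The square's edge shows in the tray at (245,190), z = 0.013. The disc is hidden under the gripper. Next I lift, go back and look.

Emit:
step_arm(steps=[{"jaw": 0,"tx": 0,"ty": 0.015,"tz": -0.01,"ax": 0,"ay": 0,"az": 0},{"jaw": 0,"tx": 0,"ty": 0.04,"tz": -0.03,"ax": 0,"ay": 0,"az": 0},{"jaw": 0,"tx": 0,"ty": 0.07,"tz": -0.04,"ax": 0,"ay": 0,"az": 0},{"jaw": 0,"tx": 0,"ty": 0.105,"tz": -0.04,"ax": 0,"ay": 0,"az": 0},{"jaw": 0,"tx": 0,"ty": 0.14,"tz": -0.04,"ax": 0,"ay": 0,"az": 0},{"jaw": 0,"tx": 0,"ty": 0.165,"tz": -0.04,"ax": 0,"ay": 0,"az": 0},{"jaw": 0,"tx": 0,"ty": 0.165,"tz": -0.04,"ax": 0,"ay": 0,"az": 0},{"jaw": 0,"tx": 0,"ty": 0.165,"tz": -0.04,"ax": 0,"ay": 0,"az": 0}])

```text
time: 9.1
tool_pos: [0.5598, -0.0341, 0.1298]
ee_rot: [-3.141, 0.001, -2.93]
wrist_force: [-0.6, 0.1, -3.8]
width: 0.0237
```

```bash
python3 -c "
from h import *
go(bw(0,.03,.0885),192)
for cam in ['wrist','scene']:
  p,d=snapshot(cam); save('l_'+cam,p); P=cloud(cam,d)
  for n in ['disc','square']:
    for s in silhouettes(cam,n):
      k=s['pixels']&(d>0); c=np.median(P[k],0); e=c[:2]-OB; a=np.radians(YB)
      print(cam,n,s['confidence'],np.round(s['rect']),c.round(3),'blk',np.round([e@[np.cos(a),np.sin(a)],e@[-np.sin(a),np.cos(a)]],3))
  if cam=='wrist': w=p
cv2.imwrite('pics/l.png',cv2.resize(np.hstack([w,p])[...,::-1],(800,300),interpolation=cv2.INTER_AREA))
"
```

```text
t 9.1 now [ 0.5598 -0.0341  0.1298] [-1.7995e+02  5.0000e-02 -1.6787e+02] w 0.0237 F [-0.6  0.1 -3.8]
shift [ 0.0001 -0.0056  0.0413] turn [-0.0008  0.0009  0.0023]
wrist disc 0.77 [ 80. 218.  96. 256.] [ 0.62  -0.203  0.032] blk [ 0.024 -0.142]
wrist square 0.85 [ 70. 164.  87. 205.] [ 0.571 -0.212  0.033] blk [-0.026 -0.141]
scene disc 0.71 [ 64. 316.  79. 334.] [ 0.629 -0.206  0.027] blk [ 0.032 -0.147]
```

View pics/l.png

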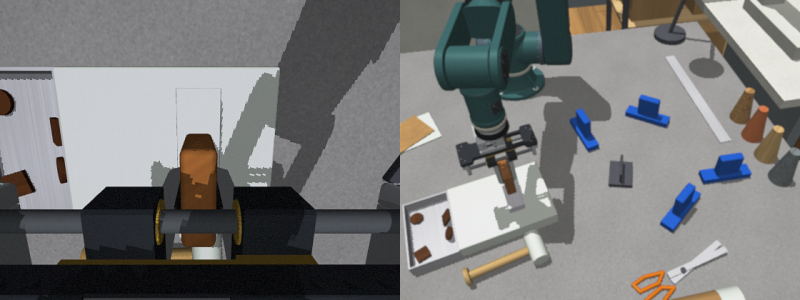

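Both offcuts are in the tray and the block is clear, but they seem to lean on the block's end. I check their extents before setting the scraper down.

```bash
python3 -c "
from h import *
a=np.radians(YB)
for cam in ['wrist','scene']:
  p,d=snapshot(cam); P=cloud(cam,d); e=P[...,:2]-OB
  x=e@[np.cos(a),np.sin(a)]; y=e@[-np.sin(a),np.cos(a)]; z=P[...,2]
  br=(p[...,0].astype(int)-p[...,2]>25)&(p.max(2)<150)
  for n,x0,x1 in [('disc',.005,.06),('sq',-.06,-.005)]:
    k=br&(x>x0)&(x<x1)&(y<-.115)&(y>-.185)&(z<.06)&(d>0)
    if k.sum()<5: continue
    print(cam,n,k.sum(),'x',np.percentile(x[k],[3,97]).round(3))
    for lo in np.arange(-.185,-.115,.007):
      j=k&(y>=lo)&(y<lo+.007)
      if j.sum()>3: print('  y',round(lo+.0035,3),'z',np.percentile(z[j],[5,50,95]).round(3),j.sum())
p,d=snapshot('scene'); cv2.imwrite('pics/t.png',cv2.resize(p[255:390,0:120,::-1],None,fx=4.4,fy=4.4,interpolation=cv2.INTER_CUBIC))
"
```

```text
wrist disc 366 x [0.012 0.041]
  y -0.153 z [0.017 0.021 0.025] 28
  y -0.146 z [0.024 0.029 0.033] 74
  y -0.139 z [0.028 0.034 0.037] 248
  y -0.132 z [0.033 0.034 0.035] 14
wrist sq 433 x [-0.04  -0.009]
  y -0.16 z [0.013 0.014 0.016] 15
  y -0.153 z [0.017 0.02  0.024] 52
  y -0.146 z [0.025 0.028 0.032] 59
  y -0.139 z [0.032 0.034 0.036] 300
  y -0.132 z [0.032 0.033 0.034] 7
scene disc 122 x [0.017 0.045]
  y -0.16 z [0.012 0.015 0.017] 13
  y -0.153 z [0.018 0.023 0.026] 40
  y -0.146 z [0.027 0.031 0.036] 46
  y -0.139 z [0.033 0.035 0.038] 23
scene sq 138 x [-0.037 -0.007]
  y -0.16 z [0.014 0.016 0.018] 19
  y -0.153 z [0.018 0.021 0.026] 41
  y -0.146 z [0.025 0.03  0.034] 47
  y -0.139 z [0.032 0.035 0.036] 31
```

View pics/t.png

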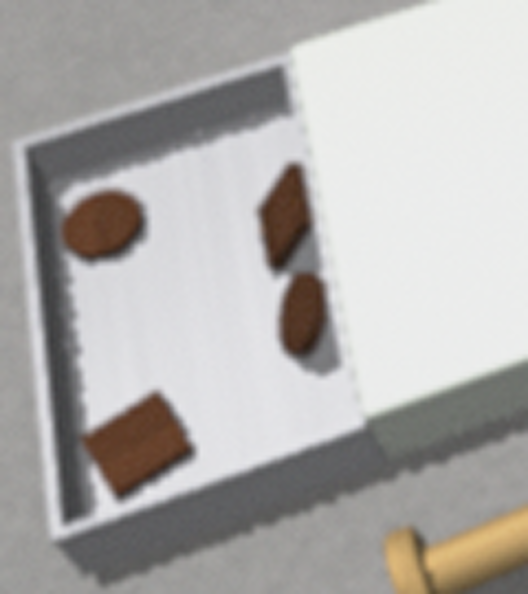

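Both offcuts rest wholly inside the tray, tilted on its floor against the block's end, with tops at about 37 mm, below the block top. That is good. Next I set the scraper down.

Emit:
step_arm(steps=[{"jaw": 0,"tx": 0,"ty": 0,"tz": 0.015,"ax": 0,"ay": 0,"az": 0},{"jaw": 0,"tx": 0,"ty": 0,"tz": 0.03,"ax": 0,"ay": 0,"az": 0},{"jaw": 0,"tx": 0,"ty": 0,"tz": 0.037,"ax": 0,"ay": 0,"az": 0},{"jaw": 0,"tx": 0,"ty": 0,"tz": 0.04,"ax": 0,"ay": 0,"az": 0},{"jaw": 0,"tx": 0,"ty": 0,"tz": 0.041,"ax": 0,"ay": 0,"az": 0},{"jaw": 0,"tx": 0,"ty": 0,"tz": 0.041,"ax": 0,"ay": 0,"az": 0},{"jaw": 0,"tx": 0,"ty": 0,"tz": 0.041,"ax": 0,"ay": 0,"az": 0}])

```text
time: 10.25
tool_pos: [0.5588, -0.036, 0.0882]
ee_rot: [3.141, -0.003, -2.933]
wrist_force: [-5.3, 1.4, 5.3]
width: 0.0241
```

```bash
python3 -c "
from h import *
go(bw(0,.03,.0885),192)"
```

```text
t 10.25 now [ 0.5588 -0.036   0.0882] [ 179.96   -0.19 -168.07] w 0.0241 F [-5.3  1.4  5.3]
shift [-0.0014 -0.004  -0.0003] turn [ 0.0007 -0.0033 -0.0012]
```

The wrist force shows contact: Fz went from -3.8 to +5.3 N. I release it.

Emit:
step_arm(steps=[{"jaw": 0.35,"tx": 0,"ty": 0,"tz": 0,"ax": 0,"ay": 0,"az": 0},{"jaw": 0.5,"tx": 0,"ty": 0,"tz": 0,"ax": 0,"ay": 0,"az": 0},{"jaw": 0.7,"tx": 0,"ty": 0,"tz": 0,"ax": 0,"ay": 0,"az": 0},{"jaw": 0.7,"tx": 0,"ty": 0,"tz": 0,"ax": 0,"ay": 0,"az": 0},{"jaw": 0.7,"tx": 0,"ty": 0,"tz": 0,"ax": 0,"ay": 0,"az": 0},{"jaw": 0.7,"tx": 0,"ty": 0,"tz": 0,"ax": 0,"ay": 0,"az": 0},{"jaw": 0.7,"tx": 0,"ty": 0,"tz": 0,"ax": 0,"ay": 0,"az": 0}])

```text
time: 10.95
tool_pos: [0.5588, -0.036, 0.0882]
ee_rot: [3.141, -0.003, -2.933]
wrist_force: [0.1, 0.5, 0.1]
width: 0.0658
```

Emit:
step_arm(steps=[{"jaw": 0.7,"tx": 0,"ty": 0,"tz": -0.02,"ax": 0,"ay": 0,"az": 0},{"jaw": 0.7,"tx": 0,"ty": 0,"tz": -0.05,"ax": 0,"ay": 0,"az": 0},{"jaw": 0.7,"tx": 0,"ty": 0,"tz": -0.09,"ax": 0,"ay": 0,"az": 0},{"jaw": 0.7,"tx": 0,"ty": 0,"tz": -0.13,"ax": 0,"ay": 0,"az": 0},{"jaw": 0.7,"tx": 0,"ty": 0,"tz": -0.16,"ax": 0,"ay": 0,"az": 0},{"jaw": 0.7,"tx": 0,"ty": 0,"tz": -0.16,"ax": 0,"ay": 0,"az": 0},{"jaw": 0.7,"tx": 0,"ty": 0,"tz": -0.16,"ax": 0,"ay": 0,"az": 0},{"jaw": 0.7,"tx": 0,"ty": 0,"tz": -0.16,"ax": 0,"ay": 0,"az": 0}])

```text
time: 11.75
tool_pos: [0.5586, -0.0359, 0.246]
ee_rot: [3.14, -0.007, -2.933]
wrist_force: [-0.2, -0.2, -0.2]
width: 0.0657
```

```bash
python3 -c "
from h import *
go(bw(0,.03,.0885),192)
p,d=snapshot('scene'); P=cloud('scene',d); w,dw=snapshot('wrist'); Q=cloud('wrist',dw); s=silhouettes('wrist','scraper_grip')
for t in s[:2]:
  z=Q[...,2]
  for lo,hi in [(.052,.068),(.12,.14)]:
    k=t['pixels']&(z>lo)&(z<hi)
    if k.sum()>20: print(t['confidence'],lo,np.median(z[k]).round(4),cv2.minAreaRect(Q[k][:,:2].astype(np.float32)*1000))
cv2.imwrite('pics/end.png',cv2.resize(np.hstack([w,p])[...,::-1],(800,300),interpolation=cv2.INTER_AREA))"
```

```text
t 11.75 now [ 0.5586 -0.0359  0.246 ] [ 179.89   -0.37 -168.07] w 0.0657 F [-0.2 -0.2 -0.2]
shift [-0.0026 -0.0045  0.1575] turn [ 0.002  -0.0065 -0.0012]
0.82 0.052 0.06 ((332.2124328613281, 192.18359375), (69.84130096435547, 17.849178314208984), 29.093839645385742)
0.64 0.052 0.0606 ((558.1797485351562, -35.573795318603516), (148.2995147705078, 39.99011993408203), 12.038987159729004)
0.64 0.12 0.1303 ((557.9118041992188, -35.75716781616211), (68.87760162353516, 23.97604751586914), 12.017590522766113)
```

View pics/end.png

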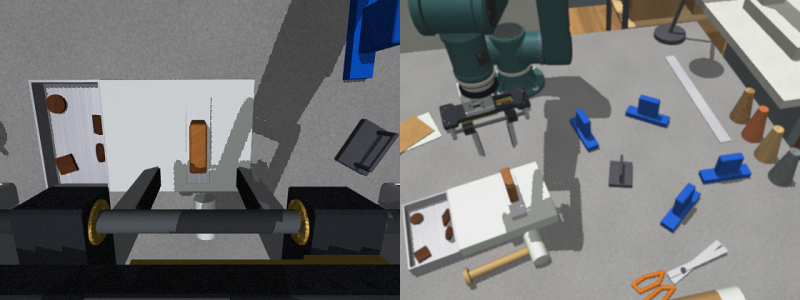

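The scraper stands upright on the cleared block (bar top at 60 mm, grip top at 130 mm), released and clear of the gripper. Both offcuts are in the tray. I hand the job in.

```bash
python3 -c "
from h import *
print(close_job())"
```

```text
the job is handed in; nothing more can be done
None
```

I took the scraper by its brown grip and wiped the disc and the square into the catch tray in one stroke. I then set it down upright on the cleared block, let go and handed the job in at about 12 s of the 48 s allowed.

**Last checks:**
- **Scraper:** it stands level, with the bar top at 60 mm and the grip top at 130 mm. It is square to the block, about 34 mm from the block's centre towards the end away from the tray.
- **Gripper:** it is about 16 cm above where it let go and touches nothing. Wrist force was near 0 N, and the readings never passed about 8 N.
- **Offcuts:** both are inside the tray, but they do not lie flat. They rest tilted on its floor against the block's end, with their tops at about 37 mm, just below the 40 mm block top. I left them that way.

**Refused calls:** my first two move calls were refused because the rows left out unused keys. No motion or time resulted.

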